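# Fit the keyed drive stem into the food processor

### The job

Press the food processor's red mushroom stop button fully down so that it stays down, and only then take the white drive stem out of its grey cup and push its shaft into the drive hub, turning it until the key slips into the keyway and the collar sits home on the hub. Finish still gripping the stem and pushing it down firmly into the hub: do not let go. Leave the artichoke, the spice jar and the garlic where they are.

Things in the scene. Friction and masses are not known exactly. Their poses are not given: they have to be found in the camera images.
- machine: food-processor motor base, white, fixed, 160 (x) x 210 (y) x 60 mm high; origin at the centre of its underside on the worktop, z up, its front (with the black dial) faces its own -x. On its deck: the round steel drive hub (52 mm diameter, axis at own x 0, y +35 mm, top at z 110 mm) and the red stop button (own x -30, y -68 mm).
- hub_mouth (a point): point on the drive hub's axis, level with its flat top face (110 mm above the worktop); axes are those of the motor base, NOT of the hub. Bore straight down, 18.5 mm diameter, 50 mm deep, with one keyway 9 mm wide out to 16.5 mm from the axis, full depth. The keyway's direction is not reported: it is the motor base's own -x, give or take up to 0.6 rad about z.
- hub_foot (a point): point on the hub's axis at the bottom of the bore, 50 mm below hub_mouth; axes as the motor base's. The hub is braked: it needs about 0.8 N m to turn, so it stays put while the stem is turned on it. An orange line on its top face marks the keyway.
- button_top (a point): middle of the top of the red mushroom stop button (38 mm diameter cap), 95 mm above the worktop when up; moves with the button, z up
- stop (a joint): travel of the stop button in m: 0 up, 0.008 fully down (rigid stop). It takes about 3 N to move down and stays down where it is left (it latches by friction).
- stem: loose drive stem, 97 mm tall, 0.12 kg, upright in the cup at the start. Origin at the tip of its shaft, z up along the shaft. Steel shaft 16 mm diameter, z 0 to 45 mm, tip chamfered; one key 6 mm wide stands out to 14 mm from the axis on the stem's own -x side, z 15 to 45 mm. So 15 mm of shaft enter the bore at any angle; then the key rests on the hub's top face until it meets the keyway.
- stem_grip (a point): middle of the stem's white finger grip, 77 mm above the shaft tip, axes as the stem's. The grip is 34 mm (own x) x 16 mm (own y), from 50 to 97 mm above the tip: close the fingers along own y.
- stem_collar (a point): point on the stem's axis at the underside of its white collar, 45 mm above the shaft tip; axes as the stem's. The collar is 43 mm in diameter, 6 mm thick, with an orange line on the key's side. Fully home, its underside lies on the hub's top face and this point coincides with hub_mouth.
- cup: grey round open cup that holds the stem, fixed, 68 mm diameter at the foot, 52 mm at the rim, 50 mm high; origin at the centre of its underside. The stem's collar rests on the rim, its shaft hangs loose inside (38 mm bore). Wall cupboards overhang the worktop at the back, beyond about x 0.6 m: keep the arm low and carry the stem low.
- artichoke: green artichoke, bystander, about 70 mm wide and 69 mm high; origin at the centre of its underside
- spice_jar: glass spice jar with yellow cap, bystander, 42 mm diameter, 96 mm high; origin at the centre of its underside
- garlic: garlic bulb, bystander, 56 mm diameter and 56 mm high; origin at the centre of its underside
Mind the look-alikes: they are no part of the job. Of the things shaped like the stem, the white one is meant. Of the things that look like the cup, the larger one is meant.

How it is judged (in metres and radians):
On the way, in this order (a step that is already met when the one before it is completed fails the run):
1. the stop button is pressed down while the stem still stands in its cup (value of joint stop above 0.006 m and horizontal distance between stem and cup below 0.02 m), for 0.1 s.
2. the stem is home in the hub (horizontal distance between stem_collar and hub_mouth below 0.004 m and z of stem_collar in the frame of hub_mouth below 0.003 m), for 0.1 s.
At the end, for the whole second after the job is handed in: The stop button is still down (more than 6 of its 8 mm); the stem's collar is within 3 mm of the hub's top face, within 4 mm of its axis and within 0.08 rad of upright; the fingers still grip the stem and press it down, with more than 5 N between stem and hub; it is at rest (all of step 2 and value of joint stop above 0.006 m and angle between stem's own z axis and vertical below 0.08 rad and contact force between the fingers and stem above 3 N and contact force between stem and machine above 5 N and linear speed of stem below 0.02 m/s); the arm keeps its last pose, push and grip.
It fails at once if the artichoke is moved by more than 3 cm (distance of artichoke from where it was at the start of the episode above 0.03 m).
It fails at once if the spice jar is moved by more than 3 cm (distance of spice_jar from where it was at the start of the episode above 0.03 m).
It fails at once if the garlic is moved by more than 3 cm (distance of garlic from where it was at the start of the episode above 0.03 m).
It also fails if it takes over 58 s, if anything falls off the work surface, if the arm or the gripper's body presses on something with over 40 N, if the wrist force passes 120 N, or if a joint passes its speed limit or range.

### The arm

A 6-joint arm with a two-finger parallel gripper is mounted at the origin on a cart in front of the work surface, level with it; the furniture and walls round the work are solid. World frame = base frame: x ahead of the robot, y to its left, z up, the work surface at z = 0. Lengths are in mm, angles in rad, forces in N, time in s.
With the tool pointing down it reaches from about 300 to 775 mm from the base axis. Payload 14.6 kg.
Tool frame: the origin (TCP) lies midway between the tips of the shut fingers; the grasp point (between the pads) lies grasp_offset behind it (grasp_offset is the distance from the TCP to the grasp point, in mm); z points along the fingers, y is the line along which they close (so a half turn about z gives the same grasp; the last joint's range is limited). The gripper opens to 94 mm and grips with 3 to 60 N. Pads are 16 mm wide; open, the fingers measure 119 mm over their backs; the gripper's body (75 mm by 177 mm) begins 78 mm behind the grasp point.
Start: joints at [1.228, 0.3, 1.521, -0, 1.321, -0.067], TCP at [149.772, 529.205, 205.446] pointing down, gripper open.
Joint ranges: [-3.03, 3.03], [-0.79, 2.21], [0.23, 2.52], [-1.04, 4.18], [0, 3.07], [-2.55, 2.55]. Speed limits (rad/s): [2.22, 2.22, 2.57, 3.14, 3.14, 3.14].

### API

Orientations are given as [roll, pitch, yaw] about the fixed x, y, z axes, in that order (R = Rz(yaw) Ry(pitch) Rx(roll)).
In Python, from cell import * gives the robot as it stands. The module is installed in compiled form; this text tells all that it offers.
- The arm moves only by the shell command python3 -m jog 'ROWS' [FORCE]. ROWS is JSON, a list of rows, each a list of 3 entries, a list of its own where there are three numbers: the finger opening in mm, from 0 to 94, then the shift along the tool's x, y, z in units of 50 mm (1.0 is 50 mm), then the turn about the tool's z in units of 180 degrees (1.0 is 180 degrees). In form: [[fingers, [dx, dy, dz], twist], ...]. A call has 1 to 20 rows; each row shifts and turns the commanded pose from where the row before left it, along the tool's axes as they then stand; what a row does not reach is not made up. A row lasts 1/10 s, in which the tool goes at most 50 mm and 8.59 degrees, less where a joint would pass 70% of its speed; a pose out of reach is approached as far as the arm can. A call with a number of a shift or a turn outside -1 to 1 is refused whole. A call with a gripper value outside its range is refused whole. The fingers move at their own pace and stop on an object; FORCE is the grip in N (left out, the last holds). Time passes only in rows, so rows that do not move let the fingers close. It gives the time, the measured TCP pose, the force, the opening and the grip force at its end, in the units of the state.
- read_state(): the state, without advancing time (a new reading comes with each control period).
- camera(name): name is "scene" or "side" or "wrist"; returns the picture (384x512x3 uint8, red, green, blue); there is no depth.
- calibration(name): a dict with "mtx" (3x3 intrinsics, pixels), "cam_to_world" (4x4, takes a point from camera to world coordinates); the wrist camera has in their place "hand_eye" (4x4, takes a point from camera to tool coordinates, whose origin is the TCP and whose axes are the flange's). Camera axes: x right, y down, z forward; pixel columns grow to the right and rows downward; lengths in mm; the calibration is good to about 2 mm. A picture is of the moment at which its call begins: read the wrist's pose just before it. calibration takes no time and is no camera call.
- sign_off(): hands the job in; it is judged then, once.
Trained networks look in the newest picture that a camera, given by its name, has taken for a name from the list of things; names that differ only in an ending like _2 or _b are one class to them, and where a whole thing is asked for, a point or a joint stands for the part that bears it (a point fixed in the world has none). Each returns a list of dicts, best first, with "conf" (0 to 1); they miss things now and then, are a little off and sometimes report something else, mostly with a low value. They report only what shows in the picture. A call takes as long as a camera call. They do not tell look-alikes from the thing itself.
- regions_of(camera, query): "pixels" (384x512 bool, what is visible of it) and "rect" ([centre column, centre row, width, height] in pixels, round what is visible of it).
The state is a dict: "clock": time; "joints": joint angles; "qd": joint speeds; "effort": joint torques, N m; "eef_pos": TCP position; "eef_rot": TCP orientation; "wrist_force": force on the tool from outside, world axes, zero at the start; "moment": the same for the moment, N m; "finger_gap": finger opening in mm; "finger_force": force on a finger pad.
Only numpy, scipy, OpenCV 4.12 (cv2) and the standard library are available. Lean on these libraries where they do the work, as an engineer would, in place of code of your own. Each camera call takes 0.05 s, during which the arm holds its last target. There are 200 camera calls.

## Working session

There is one attempt and no reset: what is moved stays moved. The work goes in short steps, Python scripts to look and compute and a shell command to move; the robot and the scene stay as the last step left them, time stands still between calls to the robot, and variables do not carry over. Pictures are saved under pics/ and viewed, at most 10 in all, crops included, and the job is handed in when it is done.

```bash
mkdir -p pics
python3 - <<'E'
from cell import *
import cv2, numpy as np
s=read_state(); print({k:np.round(v,3).tolist() for k,v in s.items()})
ims=[]
for n in ["scene","side"]:
    im=camera(n); cv2.imwrite(f"pics/{n}0.png",cv2.cvtColor(im,cv2.COLOR_RGB2BGR))
    c=calibration(n); print(n,np.round(c["mtx"],1).tolist(),np.round(c["cam_to_world"],3).tolist())
    for q in ["machine","stem","cup","stop","artichoke","spice_jar","garlic"]:
        for r in regions_of(n,q): print(q,round(r["conf"],2),np.round(r["rect"]).tolist())
c=calibration("wrist");print(np.round(c["mtx"],1).tolist(),np.round(c["hand_eye"],3).tolist())
E
ls
```

```text
{'clock': 0.0, 'joints': [1.228, 0.3, 1.522, 0.0, 1.321, -0.067], 'qd': [0.002, 0.0, -0.0, 0.001, 0.0, -0.001], 'effort': [-0.002, -53.18, -35.273, 0.071, 0.024, -0.0], 'eef_pos': [149.705, 528.964, 204.882], 'eef_rot': [-3.14, -0.0, 2.866], 'wrist_force': [-0.079, 0.583, -0.656], 'moment': [-0.032, -0.012, -0.024], 'finger_force': 0.0, 'finger_gap': 93.769}
scene [[393.9, 0.0, 258.6], [0.0, 393.9, 190.8], [0.0, 0.0, 1.0]] [[-0.961, -0.136, 0.242, 283.211], [-0.278, 0.48, -0.832, 858.528], [-0.003, -0.867, -0.499, 580.274], [0.0, 0.0, 0.0, 1.0]]
machine 0.95 [271.0, 178.0, 74.0, 59.0]
stem 0.94 [271.0, 216.0, 12.0, 37.0]
stem 0.61 [254.0, 231.0, 20.0, 26.0]
cup 0.94 [255.0, 251.0, 28.0, 25.0]
cup 0.7 [163.0, 257.0, 27.0, 47.0]
stop 0.62 [288.0, 154.0, 9.0, 9.0]
artichoke 0.78 [191.0, 225.0, 23.0, 28.0]
spice_jar 0.73 [164.0, 256.0, 26.0, 50.0]
spice_jar 0.44 [287.0, 154.0, 10.0, 13.0]
garlic 0.7 [311.0, 234.0, 24.0, 25.0]
garlic 0.55 [287.0, 155.0, 11.0, 10.0]
side [[453.0, 0.0, 249.3], [0.0, 453.0, 199.1], [0.0, 0.0, 1.0]] [[-0.974, -0.129, 0.187, 335.203], [-0.226, 0.601, -0.767, 755.415], [-0.013, -0.789, -0.614, 680.282], [0.0, 0.0, 0.0, 1.0]]
machine 0.89 [254.0, 178.0, 81.0, 72.0]
stem 0.85 [265.0, 231.0, 24.0, 42.0]
cup 0.97 [216.0, 326.0, 27.0, 36.0]
cup 0.68 [245.0, 281.0, 33.0, 32.0]
stop 0.46 [275.0, 149.0, 14.0, 11.0]
stop 0.19 [242.0, 264.0, 25.0, 31.0]
artichoke 0.66 [164.0, 247.0, 31.0, 39.0]
artichoke 0.5 [244.0, 280.0, 40.0, 35.0]
spice_jar 0.73 [137.0, 302.0, 40.0, 55.0]
garlic 0.78 [308.0, 256.0, 26.0, 24.0]
[[302.5, 0.0, 255.5], [0.0, 302.5, 194.9], [0.0, 0.0, 1.0]] [[0.0, -0.965, -0.262, 75.997], [1.0, 0.0, -0.001, 0.683], [0.001, -0.262, 0.965, -179.527], [0.0, 0.0, 0.0, 1.0]]
pics
```

Run:
```python
import cv2,numpy as np
a=cv2.imread("pics/scene0.png")[110:310,130:350];b=cv2.imread("pics/side0.png")[120:360,110:340]
a=cv2.resize(a,(400,364));b=cv2.resize(b,(400,417),interpolation=cv2.INTER_CUBIC)
h=np.zeros((417,800,3),np.uint8);h[:364,:400]=a;h[:,400:]=b
cv2.imwrite("pics/both.png",h)
```

```text
(no output)
```

View pics/both.png

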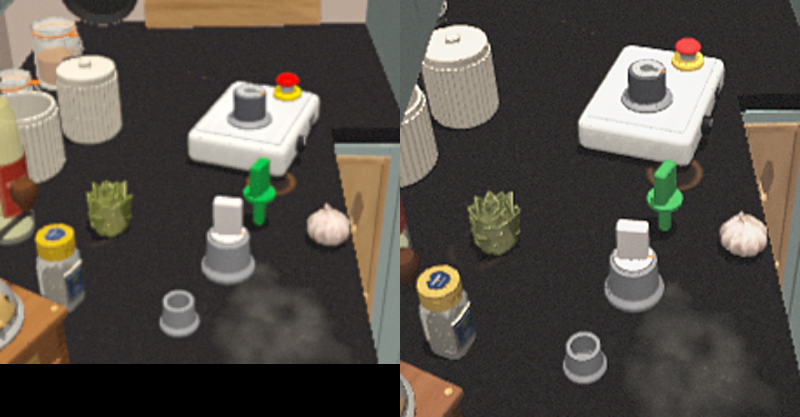

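The picture is a composite: scene crop on the left, side crop on the right.
- **Stem candidates:** white stem in the large cup at scene (255,231), and a green look-alike at (271,216). I choose the white one.
- **Cup candidates:** the larger cup at scene (255,251), and a smaller one at (229,281). I choose the larger.
- **Machine:** the hub top is at about scene (267,160), and the red button at about (288,153).

```bash
cat > h.py <<'E'
from cell import *
import cv2, numpy as np
from scipy.spatial.transform import Rotation as R
def cam(n,s=None):
    c=calibration(n)
    if n!="wrist": return c["mtx"],np.array(c["cam_to_world"])
    T=np.eye(4);T[:3,:3]=R.from_euler("xyz",s["eef_rot"]).as_matrix();T[:3,3]=s["eef_pos"]
    return c["mtx"],T@c["hand_eye"]
def plane(K,T,uv,z):
    d=T[:3,:3]@np.linalg.inv(K)@[uv[0],uv[1],1]; return (T[:3,3]+d*(z-T[2,3])/d[2])
def proj(K,T,P):
    p=(np.asarray(P)-T[:3,3])@T[:3,:3]; q=p@np.asarray(K).T; return q[...,:2]/q[...,2:]
def shot(name,cn="wrist"):
    s=read_state(); im=camera(cn); cv2.imwrite(f"pics/{name}.png",cv2.cvtColor(im,cv2.COLOR_RGB2BGR)); return im,*cam(cn,s)
E
python3 - <<'E'
from h import *
for n,pts in {"scene":dict(hub=(267,159.5,110),but=(288.4,153.4,95),stem=(255,222,102),cup=(255,262,0),cupS=(229,291,0),green=(273,232,0),art=(191,236,0),jar=(164,277,0),gar=(311,244,0)),
 "side":dict(hub=(252.6,161.4,110),but=(275,146.5,95),stem=(243,248,102),cup=(244.5,292,0),green=(262.5,251,0),art=(164,262,0),jar=(137,323,0),gar=(308,265,0))}.items():
    K,T=cam(n)
    for k,p in pts.items(): print(n,k,plane(K,T,p[:2],p[2]).round())
E
```

```text
scene hub [ 538. -100.  110.]
scene but [ 496. -188.   95.]
scene stem [486. 191. 102.]
scene cup [484. 201.   0.]
scene cupS [509. 302.   0.]
scene green [473.  79.   0.]
scene art [663. 150.   0.]
scene jar [657. 301.   0.]
scene gar [374. 101.   0.]
side hub [533. -96. 110.]
side but [ 499. -195.   95.]
side stem [489. 177. 102.]
side cup [485. 193.   0.]
side green [474.  75.   0.]
side art [668. 151.   0.]
side jar [659. 306.  -0.]
side gar [374.  95.   0.]
```

```bash
python3 -m jog '[[0,[-0.41,-0.235,0],0],[0,[-0.41,-0.235,0],0],[0,[-0.41,-0.235,0],0],[0,[-0.41,-0.235,0],0],[0,[-0.41,-0.235,0],0],[0,[-0.41,-0.235,0],0],[0,[-0.41,-0.235,0],0],[0,[-0.41,-0.235,0],0],[0,[-0.41,-0.235,0],0],[0,[-0.41,-0.235,0],0],[0,[-0.41,-0.235,0],0],[0,[-0.41,-0.235,0],0],[0,[-0.41,-0.235,0],0],[0,[-0.41,-0.235,0],0],[0,[-0.41,-0.235,0],0],[0,[-0.41,-0.235,0],0],[0,[-0.41,-0.235,0],0],[0,[-0.41,-0.235,0],0],[0,[-0.41,-0.235,0],0],[0,[-0.41,-0.235,0],0]]' 20; python3 -c "
from h import *
im,K,T=shot('w1')
for q in ['stem','cup','stem_collar']:
    for r in regions_of('wrist',q): print(q,round(r['conf'],2),np.round(r['rect']))
print(cam('wrist',read_state())[1].round(2))
"
```

```text
clock: 2.8
eef_pos: [480.9, 190.7, 205.5]
eef_rot: [3.141, 0.0, 2.866]
wrist_force: [0.7, -0.7, 0.3]
finger_gap: 0.7
finger_force: 0.0
stem 0.89 [250. 197.  40.  47.]
stem 0.78 [155. 206.  50.  39.]
cup 0.97 [250. 184.  55.  55.]
cup 0.93 [338. 180.  37.  35.]
cup 0.25 [373. 283.  46.  46.]
stem_collar 0.91 [155. 204.  46.  41.]
stem_collar 0.68 [248. 197.  36.  44.]
stem_collar 0.24 [ 59. 282. 119. 134.]
[[ 2.7000e-01  9.3000e-01  2.5000e-01  4.0725e+02]
 [ 9.6000e-01 -2.6000e-01 -7.0000e-02  2.1287e+02]
 [-0.0000e+00  2.6000e-01 -9.7000e-01  3.8486e+02]
 [ 0.0000e+00  0.0000e+00  0.0000e+00  1.0000e+00]]
```

View pics/w1.png

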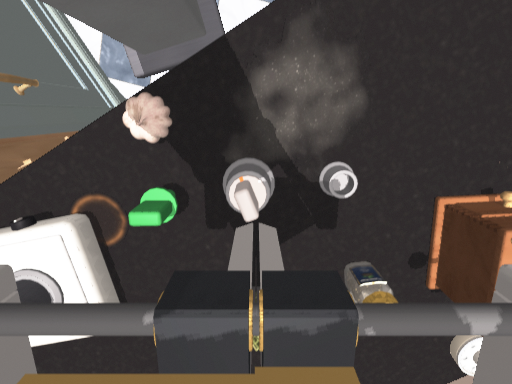

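The white stem sits in the large cup at (250,195), with its orange collar mark at about (241,178). The green look-alike is at (155,205), the small cup at (340,180), and the machine is at lower left. I'll take a close crop to confirm the choice and measure yaw.

Run:
```python
import cv2
a=cv2.imread("pics/w1.png")[150:230,205:295]
cv2.imwrite("pics/w1c.png",cv2.resize(a,None,fx=7,fy=7,interpolation=cv2.INTER_CUBIC))
```

```text
(no output)
```

View pics/w1c.png

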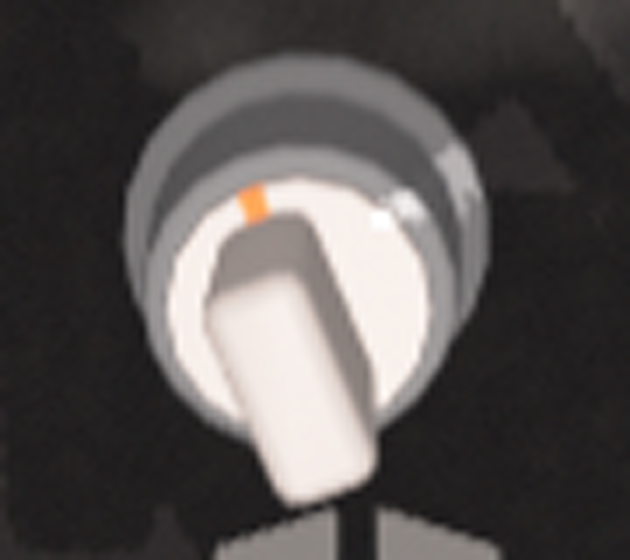

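The crop shows the white stem in the larger grey cup, with its orange mark at image (241,179). The grip-top corners are about (235,194), (247,189), (259,215) and (247,222), so this is the right stem.

Run:
```python
from h import *
K,T=cam("wrist",read_state())
f=lambda x,y,z: plane(K,T,(205+x/7,150+y/7),z)[:2]
c=[f(*p,102) for p in [(210,310),(293,272),(377,455),(292,503)]]
print(np.round(c,1),"ctr",np.mean(c,0).round(1), np.linalg.norm(c[0]-c[1]),np.linalg.norm(c[1]-c[2]))
v=(c[0]+c[1])-(c[2]+c[3]); print("key dir",np.degrees(np.arctan2(v[1],v[0])))
cc=f(300,309,56); m=f(254,204,56); v=m-cc; print(cc,np.degrees(np.arctan2(v[1],v[0])),np.linalg.norm(v))
print("cup foot",f(308,235,3))
```

```text
[[474.8 172.7]
 [472.8 185.3]
 [501.5 189.2]
 [505.1 175.7]] ctr [488.5 180.7] 12.734077534966357 29.010970549804913
key dir -173.31943095478738
[489.59829166 180.16184961] -173.22321609106027 18.684536200329507
cup foot [489.66602232 180.27308865]
```

```bash
python3 -m jog '[[0,[-0.183,-0.407,0],0],[0,[-0.183,-0.407,0],0],[0,[-0.183,-0.407,0],0],[0,[-0.183,-0.407,0],0],[0,[-0.183,-0.407,0],0],[0,[-0.183,-0.407,0],0],[0,[-0.183,-0.407,0],0],[0,[-0.183,-0.407,0],0],[0,[-0.183,-0.407,0],0],[0,[-0.183,-0.407,0],0],[0,[-0.183,-0.407,0],0],[0,[-0.183,-0.407,0],0],[0,[-0.183,-0.407,0],0],[0,[-0.183,-0.407,0],0],[0,[-0.183,-0.407,0],0],[0,[0,0,0],0]]'; python3 -c "
from h import *
im,K,T=shot('w2'); np.savez('w2.npz',K=K,T=T)
a=im[60:260,100:420,::-1]; cv2.imwrite('pics/w2c.png',cv2.resize(a,None,fx=2.5,fy=2.5,interpolation=cv2.INTER_CUBIC))
"
```

```text
clock: 4.6
eef_pos: [529.2, -140.4, 205.4]
eef_rot: [-3.141, -0.0, 2.865]
wrist_force: [0.1, 0.1, 0.3]
finger_gap: 0.7
finger_force: 0.0
```

View pics/w2c.png

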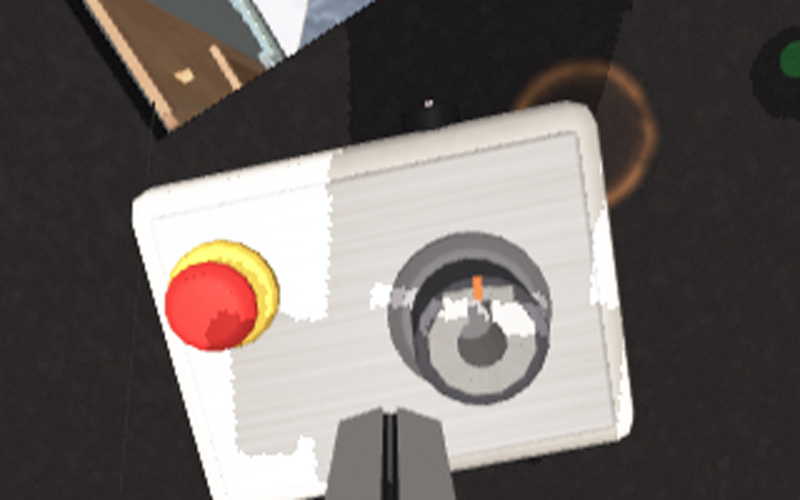

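The machine is seen from above (crop coordinates): red button at (211,306), hub at (481,337), orange keyway mark at (477,288). The front dial is at the top, so the keyway points roughly toward the robot.

Run:
```python
from h import *
a=cv2.imread("pics/w2.png")
b=a[160:230,255:330]; cv2.imwrite('pics/w2h.png',cv2.resize(b,None,fx=8,fy=8,interpolation=cv2.INTER_CUBIC))
z=np.load("w2.npz");K,T=z["K"],z["T"]
m=(a[...,2]>120)&(a[...,1]<90)&(a[...,0]<90); m[:,240:]=0
n,l,st,ce=cv2.connectedComponentsWithStats(m.astype(np.uint8)); i=1+st[1:,4].argmax()
print("red",ce[i],st[i],plane(K,T,ce[i],90))
```

```text
red [183.74884793 182.84101382] [166 165  37  35 868] [ 501.56591635 -206.75497399   90.        ]
```

View pics/w2h.png

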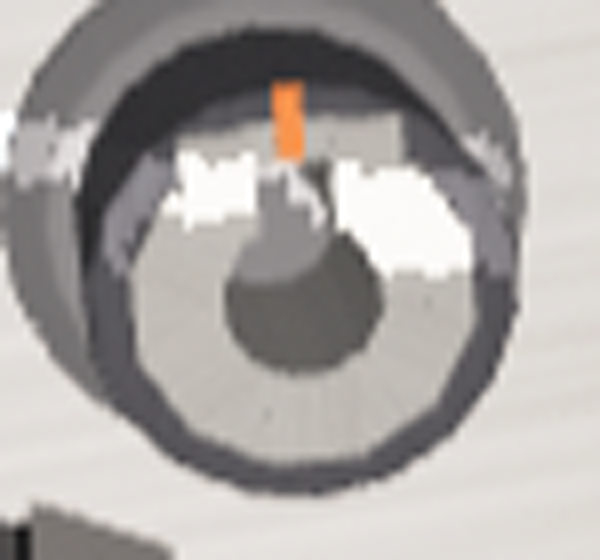

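Run:
```python
from h import *
z=np.load("w2.npz");K,T=z["K"],z["T"]
f=lambda x,y,h: plane(K,T,(255+x/8,160+y/8),h)[:2]
c=f(304,294,110); m=f(289,120,110); v=m-c; print("hub",c,"key dir",np.degrees(np.arctan2(v[1],v[0])),np.linalg.norm(v))
b=plane(K,T,(183.75,182.84),90)[:2]; d=c-b; print(d,np.linalg.norm(d),"machine yaw",np.degrees(np.arctan2(d[1],d[0])-np.arctan2(103,30)))
```

```text
hub [ 539.32880694 -106.13178639] key dir 170.73513532943295 21.017234411019718
[ 37.76355789 100.62173358] 107.47473923440157 machine yaw -4.3323821195073595
```

```bash
python3 -m jog '[[0,[0.034,-0.285,0],0],[0,[0.034,-0.285,0],0],[0,[0.034,-0.285,0],0],[0,[0.034,-0.285,0],0],[0,[0.034,-0.285,0],0],[0,[0,0,0.3],0],[0,[0,0,0.3],0],[0,[0,0,0.3],0],[0,[0,0,0.3],0],[0,[0,0,0.3],0],[0,[0,0,0.3],0],[0,[0,0,0.3],0],[0,[0,0,0.05],0],[0,[0,0,0.05],0],[0,[0,0,0.05],0],[0,[0,0,0.05],0],[0,[0,0,0.05],0],[0,[0,0,0],0]]'
```

```text
clock: 6.45
eef_pos: [501.8, -206.0, 88.0]
eef_rot: [-3.141, 0.001, 2.866]
wrist_force: [1.2, -0.5, 0.8]
finger_gap: 0.3
finger_force: 0.5
```

```bash
python3 -m jog '[[0,[0,0,0.02],0],[0,[0,0,0.02],0],[0,[0,0,0.02],0],[0,[0,0,0],0],[0,[0,0,0],0]]'
```

```text
clock: 6.95
eef_pos: [502.0, -206.1, 86.6]
eef_rot: [-3.141, 0.002, 2.866]
wrist_force: [-6.9, 1.1, 18.9]
finger_gap: 0.5
finger_force: 9.8
```

```bash
python3 -c "
import cell; print([n for n in dir(cell) if not n.startswith('_')]); print(getattr(cell,'grasp_offset',None))"
python3 -m jog '[[0,[0,0,-0.296],0],[0,[0,0,-0.296],0],[0,[0,0,-0.296],0],[0,[0,0,-0.296],0],[0,[0,0,-0.296],0],[0,[0,0,-0.296],0],[0,[0,0,-0.296],0],[0,[0,0,-0.296],0],[0,[0,0,0],0]]'
python3 -c "
from h import *
im,K,T=shot('w3')
cv2.imwrite('pics/w3c.png',cv2.resize(im[130:270,120:320,::-1],None,fx=3,fy=3))
a=im[...,::-1].astype(int); m=(a[...,2]>120)&(a[...,1]<90)&(a[...,0]<90)
n,l,st,ce=cv2.connectedComponentsWithStats(m.astype(np.uint8)); print(ce[1:][st[1:,4]>50],st[1:][st[1:,4]>50], proj(K,T,[[501.6,-206.8,90],[501.6,-206.8,82]]))"
```

```text
['Unreachable', 'calibration', 'camera', 'grasp_offset', 'read_state', 'regions_of', 'sign_off']
18.8
clock: 7.85
eef_pos: [502.3, -206.0, 204.9]
eef_rot: [-3.141, 0.003, 2.866]
wrist_force: [-0.1, 0.1, 0.1]
finger_gap: 0.6
finger_force: 0.0
[[253.91381101 187.96573209]] [[236 171  36  35 963]] [[254.18366647 190.51265397]
 [254.22662897 188.56824556]]
```

```bash
python3 -m jog '[[50,[0.13,0.409,0],0],[50,[0.13,0.409,0],0],[50,[0.13,0.409,0],0],[50,[0.13,0.409,0],0],[50,[0.13,0.409,0],0],[50,[0.13,0.409,0],0],[50,[0.13,0.409,0],0],[50,[0.13,0.409,0],0],[50,[0.13,0.409,0],0],[50,[0.13,0.409,0],0],[50,[0.13,0.409,0],0],[50,[0.13,0.409,0],0],[50,[0.13,0.409,0],0],[50,[0.13,0.409,0],0],[50,[0.13,0.409,0],0],[50,[0.13,0.409,0],0],[50,[0.13,0.409,0],0],[50,[0.13,0.409,0],0],[50,[0,0,0],0]]'
```

```text
clock: 9.8
eef_pos: [488.7, 181.8, 202.1]
eef_rot: [-3.141, -0.002, 2.868]
wrist_force: [0.5, -0.7, -0.3]
finger_gap: 49.9
finger_force: 0.0
```

```bash
python3 -m jog '[[50,[0,0,0],-0.0312],[50,[0,0,0],-0.0312],[50,[0,0,0],-0.0312],[50,[0,0,0],-0.0312],[50,[0,0,0],0],[50,[0,0,0],0]]'
python3 -c "
from h import *
im,K,T=shot('w4'); s=read_state()
uv=proj(K,T,[[489.5,180.3,102],[489.5,180.3,56]]);print(uv)
x,y=uv.mean(0).astype(int)
P=[489.5,180.3]; b=im[...,::-1].copy()
a=cv2.resize(b[y-40:y+40,x-45:x+45],None,fx=7,fy=7,interpolation=cv2.INTER_CUBIC)
t=np.radians(6.7)
q=[[489.5+u*np.cos(t)-v*np.sin(t),180.3+u*np.sin(t)+v*np.cos(t),102] for u,v in [(17,8),(17,-8),(-17,-8),(-17,8)]]
cv2.polylines(a,[((proj(K,T,q)-[x-45,y-40]+.5)*7).astype(int)],True,(0,0,255),1)
q=[[489.5+21.5*np.cos(t),180.3+21.5*np.sin(t),56] for t in np.linspace(0,6.28,40)]
cv2.polylines(a,[((proj(K,T,q)-[x-45,y-40]+.5)*7).astype(int)],True,(255,0,0),1)
cv2.imwrite('pics/w4c.png',a); print(x-45,y-40,s['eef_pos'],s['eef_rot'])"
```

```text
clock: 10.4
eef_pos: [489.2, 179.6, 202.9]
eef_rot: [-3.141, -0.001, -3.029]
wrist_force: [0.1, -0.8, -0.5]
finger_gap: 49.9
finger_force: 0.0
[[255.81107147 195.16766734]
 [255.79974751 184.30185693]]
210 149 [489.22273062 179.75009666 202.98391091] [-3.14150023e+00 -5.45235206e-04 -3.02832909e+00]
```

View pics/w4c.png

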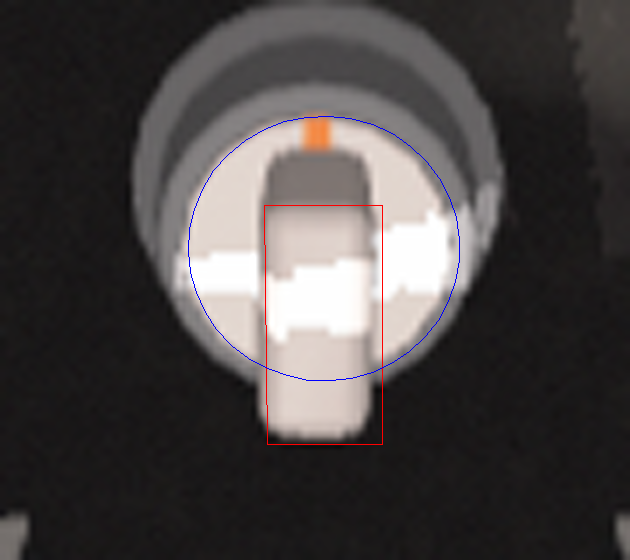

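The grip lies along image x≈315/7 columns, aligned with the tool. It's offset about 1 mm to the left of my model (red), and the orange mark is at the top, on the robot side. I'll descend and grip.

```bash
python3 -m jog '[[50,[0,-0.02,0.305],0],[50,[0,0,0.305],0],[50,[0,0,0.305],0],[50,[0,0,0.305],0],[50,[0,0,0.305],0],[50,[0,0,0.305],0],[50,[0,0,0.305],0],[50,[0,0,0.305],0],[50,[0,0,0.305],0],[50,[0,0,0],0],[0,[0,0,0],0],[0,[0,0,0],0],[0,[0,0,0],0],[0,[0,0,0],0],[0,[0,0,0],0],[0,[0,0,0],0],[0,[0,0,0],0],[0,[0,0,0],0]]' 45
```

```text
clock: 12.25
eef_pos: [489.6, 179.2, 66.4]
eef_rot: [3.141, 0.0, -3.025]
wrist_force: [-1.7, -0.3, 5.2]
finger_gap: 16.0
finger_force: 45.0
```

```bash
python3 -m jog '[[0,[0,0,-0.28],0],[0,[0,0,-0.28],0],[0,[0,0,-0.28],0],[0,[0,0,-0.28],0],[0,[0,0,-0.28],0],[0,[0,0,-0.28],0],[0,[0,0,-0.28],0],[0,[0,0,-0.28],0],[0,[0,0,-0.28],0],[0,[0,0,0],0]]' && python3 -m jog '[[0,[-0.02,-0.361,0],0],[0,[-0.02,-0.361,0],0],[0,[-0.02,-0.361,0],0],[0,[-0.02,-0.361,0],0],[0,[-0.02,-0.361,0],0],[0,[-0.02,-0.361,0],0],[0,[-0.02,-0.361,0],0],[0,[-0.02,-0.361,0],0],[0,[-0.02,-0.361,0],0],[0,[-0.02,-0.361,0],0],[0,[-0.02,-0.361,0],0],[0,[-0.02,-0.361,0],0],[0,[-0.02,-0.361,0],0],[0,[-0.02,-0.361,0],0],[0,[-0.02,-0.361,0],0],[0,[-0.02,-0.361,0],0],[0,[0,0,0],0.03],[0,[0,0,0],0.03],[0,[0,0,0],0.028],[0,[0,0,0],0]]'
python3 -c "
from h import *
im,K,T=shot('w5'); s=read_state(); print(s['eef_pos'].round(1) if hasattr(s['eef_pos'],'round') else s['eef_pos'],s['eef_rot'])
h=proj(K,T,[539.3,-106.1,110]); print('hub',h)
np.savez('w5.npz',K=K,T=T)
cv2.imwrite('pics/w5c.png',cv2.resize(im[130:250,190:320,::-1],None,fx=5,fy=5,interpolation=cv2.INTER_CUBIC))"
```

```text
clock: 13.25
eef_pos: [490.1, 179.4, 194.8]
eef_rot: [3.141, 0.004, -3.025]
wrist_force: [0.7, -0.3, -1.0]
finger_gap: 15.6
finger_force: 45.0
clock: 15.25
eef_pos: [538.6, -105.8, 191.9]
eef_rot: [3.142, -0.001, 2.98]
wrist_force: [-0.2, 0.3, -0.5]
finger_gap: 15.6
finger_force: 45.0
[ 538.7 -105.8  191.9] [ 3.14156796e+00 -3.36163723e-04  2.98329165e+00]
hub [254.85109641 201.18450323]
```

View pics/w5c.png

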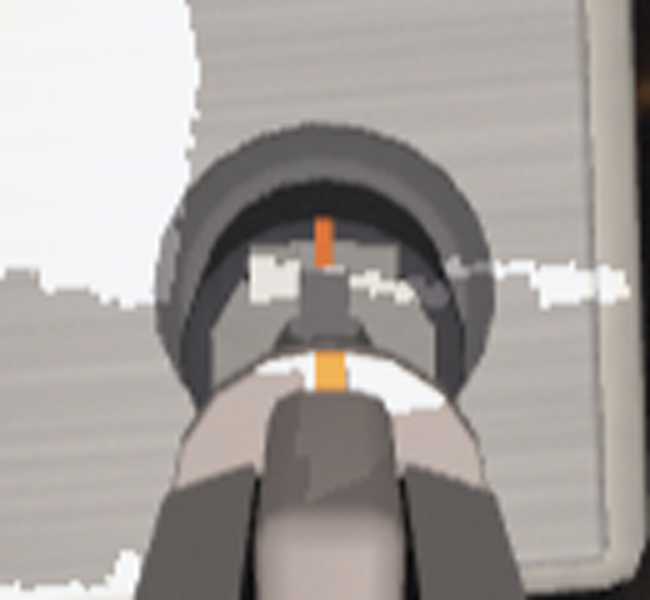

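Run:
```python
from h import *
z=np.load("w2.npz");K,T=z["K"],z["T"]
g=lambda K,T,u,v,h: plane(K,T,(u,v),h)[:2]
c=g(K,T,293,196.75,110)
for y in (82,160): print("w2 mark r",np.linalg.norm(g(K,T,255+289/8,160+y/8,110)-c))
z=np.load("w5.npz");K,T=z["K"],z["T"]
s=read_state();a=s["eef_rot"][2];X=np.array([np.cos(a),np.sin(a)]);Y=np.array([np.sin(a),-np.cos(a)]);p=np.array(s["eef_pos"][:2])
for n,u,v,h in [("collar edge top",330,350,181.5),("collar edge",330,352,178.5),("hub mark out",323,218,110),("hub mark in",324,266,110)]:
    w=g(K,T,190+u/5,130+v/5,h)-p; print(n,w@X,w@Y)
w=c-p;print("hub from w2",w@X,w@Y)
```

```text
w2 mark r 25.46017204790324
w2 mark r 16.30791121555856
collar edge top 21.054552396229415 0.8340156076929506
collar edge 19.912179527744208 0.8328903722879831
hub mark out 24.558649639597785 -0.3381467492312793
hub mark in 15.91076493736907 -0.19522413968604568
hub from w2 -0.7245524947693188 -0.2390395545568692
```

```bash
python3 -m jog '[[0,[0,-0.016,0.15],0],[0,[0,0,0.15],0],[0,[0,0,0.06],0],[0,[0,0,0.06],0],[0,[0,0,0.06],0],[0,[0,0,0],0],[0,[0,0,0],0]]'
```

```text
clock: 16.0
eef_pos: [538.7, -106.6, 168.2]
eef_rot: [-3.142, 0.0, 2.982]
wrist_force: [0.6, -0.4, -1.6]
finger_gap: 15.7
finger_force: 45.0
```

```bash
python3 -m jog '[[0,[0,0,0.06],0],[0,[0,0,0.06],0],[0,[0,0,0.06],0],[0,[0,0,0.06],0],[0,[0,0,0],0],[0,[0,0,0],0]]'
```

```text
clock: 16.6
eef_pos: [538.7, -106.6, 156.0]
eef_rot: [3.142, -0.0, 2.981]
wrist_force: [-0.1, -0.4, -1.5]
finger_gap: 15.7
finger_force: 45.0
```

```bash
python3 -m jog '[[0,[0,0,0.04],0],[0,[0,0,0.04],0],[0,[0,0,0.02],0],[0,[0,0,0],0],[0,[0,0,0],0]]'
```

```text
clock: 17.1
eef_pos: [538.7, -106.6, 151.1]
eef_rot: [-3.142, 0.0, 2.981]
wrist_force: [0.5, 0.1, -0.8]
finger_gap: 15.9
finger_force: 45.0
```

```bash
python3 -m jog '[[0,[0,0,0.05],0],[0,[0,0,0.05],0],[0,[0,0,0.05],0],[0,[0,0,0.05],0],[0,[0,0,0],0]]' && python3 -m jog '[[0,[0,0,0.05],0],[0,[0,0,0.05],0],[0,[0,0,0.05],0],[0,[0,0,0.05],0],[0,[0,0,0.03],0],[0,[0,0,0],0]]'
```

```text
clock: 17.6
eef_pos: [538.5, -106.6, 140.6]
eef_rot: [3.142, -0.001, 2.981]
wrist_force: [-0.0, -1.0, -0.6]
finger_gap: 15.7
finger_force: 45.0
clock: 18.2
eef_pos: [538.6, -106.6, 129.4]
eef_rot: [3.142, -0.0, 2.981]
wrist_force: [-0.1, -0.6, -0.6]
finger_gap: 15.7
finger_force: 45.0
```

```bash
python3 -m jog '[[0,[0,0,0.02],0],[0,[0,0,0.02],0],[0,[0,0,0.02],0],[0,[0,0,0.02],0],[0,[0,0,0],0],[0,[0,0,0],0]]'
```

```text
clock: 18.8
eef_pos: [538.8, -106.6, 126.6]
eef_rot: [-3.141, 0.001, 2.981]
wrist_force: [-4.1, 1.5, 10.8]
finger_gap: 15.7
finger_force: 45.0
```

```bash
python3 -m jog '[[0,[0,0,0.012],0],[0,[0,0,0.012],0],[0,[0,0,0],0],[0,[0,0,0],0],[0,[0,0,0],0],[0,[0,0,0],0]]'
python3 -c "
from h import *
a,K,T=shot('side1','side'); b,K2,T2=shot('w6')
h=np.hstack([cv2.resize(a[120:300,170:350],(400,400)),cv2.resize(b[100:260,175:335],(400,400))])
cv2.imwrite('pics/fin.png',h[...,::-1]); print(read_state()['wrist_force'])"
```

```text
clock: 19.4
eef_pos: [538.9, -106.7, 126.5]
eef_rot: [-3.141, 0.002, 2.981]
wrist_force: [-9.0, 1.8, 21.9]
finger_gap: 15.7
finger_force: 45.0
[-9.0428517   2.57566235 21.35644237]
```

View pics/fin.png

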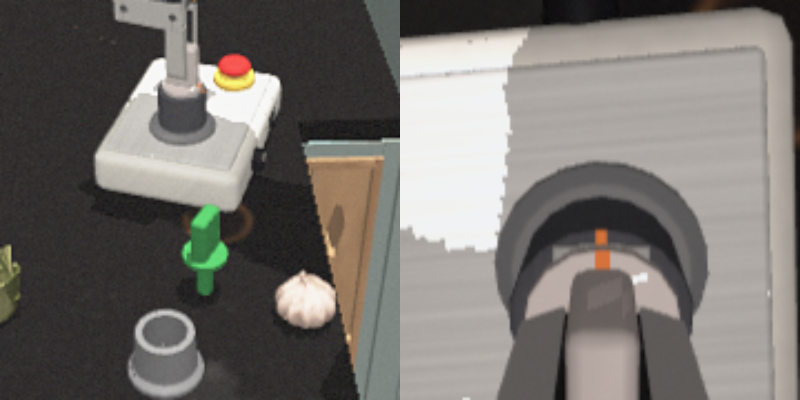

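The side crop on the left shows an empty cup at (165,350), a depressed red button at (235,65), and the stem seated in the hub. In the wrist crop on the right, the collar lies flat on the hub with both orange marks in line at (602,250). The push is steady at about 21 N, so I'm handing in.

```bash
python3 -c "
from cell import *
print(sign_off())"
```

```text
the job is handed in; nothing more can be done
None
```

The job is handed in: the stop button was pressed down to its stop and still looked down in the last picture, and the white stem is keyed and seated in the hub, still gripped at 45 N and pushed down with about 21 N; the handing-in call gave no verdict.

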